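Make up a breakfast kit and a candle kit of turned woodware

ROBOT

A 6-joint arm with a two-finger parallel gripper is mounted at the origin on the work surface. World frame = base frame: x ahead of the robot, y to its left, z up, the work surface at z = 0. Lengths are in mm, angles in degrees, forces in N, time in s.
With the tool pointing down it reaches from about 250 to 775 mm from the base axis. Payload 4 kg.
Tool frame: the origin (TCP) lies at the very end of the fingers, on their centre line; the grasp point (between the pads) lies 19 mm behind it (pinch_z is the distance from the TCP to the grasp point, in mm); x points along the fingers, z is the direction in which the jaws open and shut, and the axes are right-handed (so a half turn about x gives the same grasp; the last joint's range is limited). The gripper opens to 85 mm and grips with 20 to 120 N. Pads are 22 mm wide; open, the fingers measure 114 mm over their backs; the gripper's body (76 mm by 85 mm) begins 54 mm behind the grasp point. The pads swing forward as they close: fully open they stand 13 mm farther back than shut.
Start: joints at [-5.907, 4.996, 78.535, -0, 96.463, -5.907], TCP at [550.016, -0.006, 231.341] pointing down, gripper open.
Joint ranges: [-177.83, 177.83], [-43.37, 116.18], [15.69, 146.23], [-61.86, 241.86], [9.47, 152.12], [-147.06, 147.06]. Speed limits (degrees/s): [159.86, 159.86, 180, 180, 180, 180].

INTERFACE

Orientations are given as [roll, pitch, yaw] about the fixed x, y, z axes, in that order (R = Rz(yaw) Ry(pitch) Rx(roll)).
In Python, from station import * gives the robot as it stands. The module is installed in compiled form; this text tells all that it offers.
- The arm moves only by the tool servo_tool, never from a script. Its argument "commands" is one flat list of numbers, 7 for each row, row after row: the shift along the world's x, y, z in mm, then the turn, a rotation vector about the world's x, y, z in degrees, then the opening, from -1 (shut) to 1 (fully open). A call has 1 to 12 rows; each row is the pose to reach, as a shift and turn from the pose measured when the call began; what a row does not reach only later rows make up. A row lasts 1/10 s, in which the tool goes at most 50 mm and 8.59 degrees, less where a joint would pass 70% of its speed; a pose out of reach is approached as far as the arm can. A call with a gripper value outside its range is refused whole. The fingers move at their own pace and stop on an object; the grip force is fixed at half the most. Time passes only in rows, so rows that repeat a pose let the fingers close. It gives the time, the measured TCP pose, the force and the opening at its end, in the units of the state.
- get_obs(): the state, without advancing time (a new reading comes with each control period).
- capture(name): name is "scene" or "side" or "wrist"; returns a dict with "pixels" (384x512x3 uint8, red, green, blue), "fx", "fy", "cx", "cy" (pixels), "pose" (4x4, takes a point from camera to world coordinates). Camera axes: x right, y down, z forward; pixel columns grow to the right and rows downward; lengths in mm; the calibration is good to about 2 mm. A picture is of the moment at which its call begins. There is no depth.
- job_done(): hands the job in, once; it reports no verdict.
Trained networks look in a picture, given as the dict that the camera call returned (one of the last four; its "shot" number tells which), for a name from the list of things; names that differ only in an ending like _2 or _b are one class to them, and where a whole thing is asked for, a point or a joint stands for the part that bears it (a point fixed in the world has none). Each returns a list of dicts, best first, with "confidence" (0 to 1); they miss things now and then, are a little off and sometimes report something else, mostly with a low value. They report only what shows in the picture. A call takes as long as a camera call.
- search_frame(picture, target): "position" ([x, y, z] in mm, in world coordinates, good to about 4 mm: the middle of the surface that is visible of it).
- masks_of(picture, target): "region" (384x512 bool, what is visible of it).
- landmark_of(picture, target): "position" ([x, y, z] in mm, in world coordinates, good to about 4 mm: a listed point, or the origin of a listed thing).
The state is a dict: "time": time; "qpos": joint angles; "qd": joint speeds; "joint_torque": joint torques, N m; "tcp_pos": TCP position; "eef_rot": TCP orientation; "force": force on the tool from outside, world axes, zero at the start; "wrist_torque": the same for the moment, N m; "width": finger opening in mm.
Only numpy, scipy, OpenCV 4.12 (cv2) and the standard library are available. Lean on these libraries where they do the work, as an engineer would, in place of code of your own. Each camera call takes 0.05 s, during which the arm holds its last target.

TASK

Make up the two kits in the cardboard trays. Long tray, breakfast kit: egg cup in the largest compartment, salt shaker in the middle one, napkin ring in the smallest; short tray, candle kit: square tealight block in the larger compartment, candlestick in the smaller. Stand every piece upright on its tray's floor, and leave the mushroom knob, the six-sided pot and the sanding block where they are.

Things in the scene. Friction and masses are not known exactly. Their poses are not given: they have to be found in the camera images.
- long_tray: shallow open cardboard tray with three compartments, fixed to the bench; outside 94 (x) x 254 (y) x 18 mm high, walls and floor 4 mm thick. Origin: centre of the underside; x across its short side, y along its long side, z up. Inside, every compartment is 86 mm across x; along y the smallest is 66 mm (centre at y = -90 mm), the middle one 76 mm (centre y = -15 mm), the largest 96 mm (centre y = +75 mm).
- short_tray: shallow open cardboard tray with two compartments, fixed to the bench; outside 94 (x) x 174 (y) x 18 mm high, walls and floor 4 mm thick. Origin: centre of the underside; axes as for the long tray. Inside, both compartments are 86 mm across x; along y the smaller is 70 mm (centre at y = -48 mm), the larger 92 mm (centre y = +37 mm).
- egg_cup_c (a point): pale turned wooden egg cup, 62 mm tall: foot 38 mm across, neck 24 mm, open cylindrical bowl 46 mm across from 30 mm height to the rim; grip the bowl (about 15 mm above the point). About 45 g. Point: its centre, half-way up, on its axis; z up along the axis. Starts upright on the bench.
- salt_shaker_c (a point): pale turned wooden salt shaker, a plain cylinder 40 mm across up to 50 mm height, with a domed top and five small dark holes; 62 mm tall, about 55 g. Point: its centre, half-way up, on its axis; z up along the axis. Starts upright on the bench.
- napkin_ring_c (a point): pale wooden napkin ring standing on end: a tube 46 mm across outside, 38 mm inside, 46 mm tall, open right through; about 30 g. Point: its centre, half-way up, on its axis; z up along the axis. Starts upright on the bench.
- tealight_block_c (a point): pale wooden block, 56 x 56 mm square, 48 mm tall, with a round silvery tealight (40 mm across) let into its top; x and y square to its side faces; about 90 g. Point: its centre, half-way up, on its axis; z up along the axis. Starts upright on the bench.
- candlestick_c (a point): pale turned wooden candlestick, 70 mm tall: foot 50 mm across and 8 mm thick, stem 22 mm, cylindrical cup 36 mm across from 42 mm height to the flat top, which has a dark 22 mm candle socket; grip the cup (about 20 mm above the point). About 60 g. Point: its centre, half-way up, on its axis; z up along the axis. Starts upright on the bench.
- knob_c (a point): spare, to be left alone: pale turned mushroom-shaped knob, 44 mm tall, stem 30 mm across below, cap 46 mm across. Point: its centre, half-way up, on its axis; z up along the axis. Starts upright on the bench.
- hex_pot_c (a point): spare, to be left alone: pale six-sided wooden pot, 44 mm across its flats, 56 mm tall, with a dark 30 mm hole in its top. Point: its centre, half-way up, on its axis; z up along the axis. Starts upright on the bench.
- sanding_block: bystander, to be left alone: cork sanding block 55 (x) x 100 (y) x 32 mm high, beyond the trays. Origin: centre of the underside, z up.

How it is judged:
By the outcome, as a careful person would: the job done as asked, in the order asked, and still so for the second after the job is handed in, with the robot touching nothing.
It also fails if it takes over 128 s, if anything falls off the work surface, if the arm or the gripper's body presses on something with over 40 N, if the wrist force passes 120 N, or if a joint passes its speed limit or range.

## Working session

There is one attempt and no reset: what is moved stays moved. The work goes in short steps, Python scripts to look and compute and a tool call to move; the robot and the scene stay as the last step left them, time stands still between calls to the robot, and variables do not carry over. Pictures are saved under pics/ and viewed, and the job is handed in when it is done.

Besides the shell and the picture viewer there is one more tool, called after "Call:" by a JSON object that holds its "fn" and its "kwargs". servo_tool: Moves the arm, as the interface text tells. Its arguments: {"type":"object","properties":{"commands":{"type":"array","items":{"type":"number"}}},"required":["commands"]}

```bash
mkdir -p pics; cat > h.py <<'E'
from station import *
import numpy as np, cv2
def save(p,n): cv2.imwrite('pics/'+n+'.png',p['pixels'][:,:,::-1])
def ray(p,u,v,z):
    d=np.array([(u-p['cx'])/p['fx'],(v-p['cy'])/p['fy'],1]); T=np.array(p['pose']); d=T[:3,:3]@d; o=T[:3,3]
    return o+d*(z-o[2])/d[2]
def proj(p,X):
    T=np.array(p['pose']); c=T[:3,:3].T@(np.array(X)-T[:3,3]); return p['cx']+p['fx']*c[0]/c[2],p['cy']+p['fy']*c[1]/c[2]
E
python3 - <<'E'
from h import *
o=get_obs(); print(o['tcp_pos'],o['eef_rot'],o['width'],o['time'])
for c in ['scene','side']:
    p=capture(c); save(p,c+'0'); print(c,np.array(p['pose'])[:3,3].round(),p['fx'])
    for n in ['long_tray','short_tray','egg_cup_c','salt_shaker_c','napkin_ring_c','tealight_block_c','candlestick_c','knob_c','hex_pot_c','sanding_block']:
        print(n,[(np.round(r['position']).tolist(),round(r['confidence'],2),[int(a) for a in proj(p,r['position'])]) for r in landmark_of(p,n)])
E
```

```text
[5.49504061e+02 6.16306910e-02 2.30104213e+02] [173.92630324  89.87067303 173.92843074] 85.31137775111618 0.0
scene [1040. -689.  638.] 373.28229868424694
long_tray [([629.0, 142.0, 1.0], 0.9, [280, 179]), ([441.0, -238.0, 30.0], 0.71, [142, 224])]
short_tray [([606.0, -160.0, 1.0], 0.56, [216, 237]), ([436.0, -5.0, 24.0], 0.44, [198, 179])]
egg_cup_c [([446.0, 111.0, 31.0], 0.82, [223, 159])]
salt_shaker_c [([439.0, -239.0, 28.0], 0.7, [141, 225])]
napkin_ring_c [([415.0, 223.0, 23.0], 0.5, [235, 144])]
tealight_block_c [([438.0, -2.0, 26.0], 0.89, [199, 178])]
candlestick_c [([461.0, 340.0, 37.0], 0.52, [264, 129])]
knob_c [([442.0, -127.0, 22.0], 0.53, [172, 203])]
hex_pot_c [([451.0, -349.0, 30.0], 0.8, [110, 254])]
sanding_block [([781.0, -42.0, 0.0], 0.61, [300, 232])]
side [  44. -649.  751.] 384.20634067560906
long_tray [([626.0, 140.0, 0.0], 0.68, [226, 178]), ([435.0, -0.0, 24.0], 0.63, [203, 223])]
short_tray [([603.0, -163.0, -1.0], 0.91, [289, 233])]
egg_cup_c [([443.0, 110.0, 34.0], 0.67, [182, 199]), ([437.0, -230.0, 33.0], 0.6, [261, 272])]
salt_shaker_c [([444.0, -232.0, 32.0], 0.57, [263, 271]), ([456.0, -354.0, 27.0], 0.43, [305, 303]), ([778.0, -35.0, -0.0], 0.36, [299, 184])]
napkin_ring_c [([421.0, 223.0, 16.0], 0.63, [156, 189])]
tealight_block_c [([438.0, -1.0, 22.0], 0.69, [204, 223])]
candlestick_c [([460.0, 336.0, 33.0], 0.52, [148, 163])]
knob_c [([437.0, -123.0, 24.0], 0.52, [232, 248])]
hex_pot_c [([454.0, -353.0, 27.0], 0.77, [304, 303])]
sanding_block [([776.0, -38.0, -2.0], 0.84, [299, 185])]
```

```bash
python3 - <<'E'
import cv2,numpy as np
for c in ['scene','side']:
    a=cv2.imread(f'pics/{c}0.png'); a=a[100:340,80:380]; cv2.imwrite(f'pics/{c}0z.png',cv2.resize(a,None,fx=2.5,fy=2.5,interpolation=cv2.INTER_CUBIC))
E
```

```text
(no output)
```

View pics/scene0z.png

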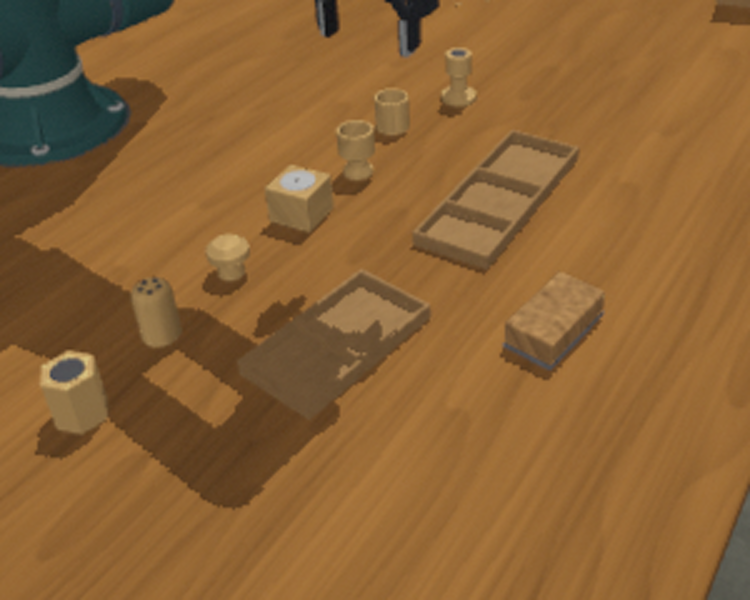

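View pics/side0z.png

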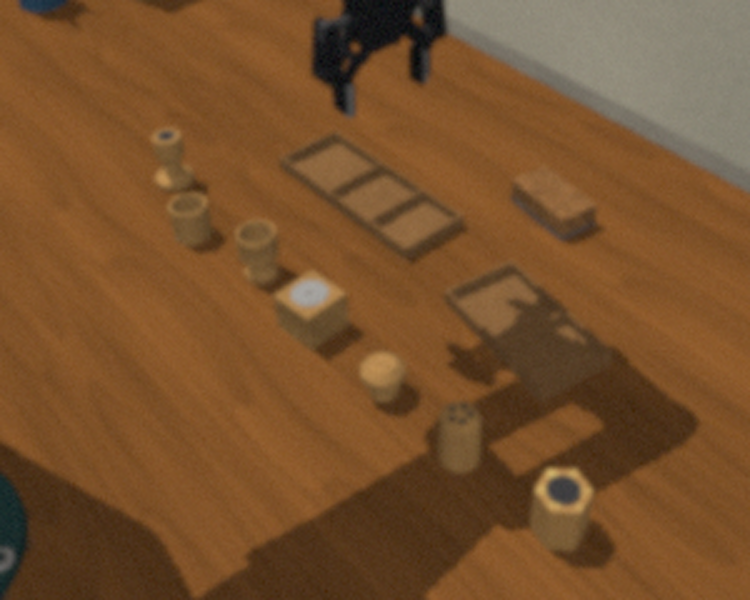

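```bash
cat >> h.py <<'E'
from scipy.optimize import minimize
def ring(r,z,n=32):
    a=np.linspace(0,2*np.pi,n,endpoint=False); return np.c_[r*np.cos(a),r*np.sin(a),np.full(n,z)]
def box(x,y,h): return np.array([[sx*x/2,sy*y/2,z] for sx in(-1,1) for sy in(-1,1) for z in(0,h)])
SH={'long_tray':[box(94,254,18)],'short_tray':[box(94,174,18)],'sanding_block':[box(55,100,32)],
'tealight_block_c':[box(56,56,48)],
'egg_cup_c':[np.r_[ring(19,0),ring(19,4)],np.r_[ring(12,2),ring(12,30)],np.r_[ring(23,30),ring(23,62)]],
'salt_shaker_c':[np.r_[ring(20,0),ring(20,50),ring(14,58),ring(5,62)]],
'napkin_ring_c':[np.r_[ring(23,0),ring(23,46)]],
'candlestick_c':[np.r_[ring(25,0),ring(25,8)],np.r_[ring(11,2),ring(11,44)],np.r_[ring(18,42),ring(18,70)]],
'knob_c':[np.r_[ring(15,0),ring(15,30)],np.r_[ring(23,26),ring(20,40),ring(10,44)]],
'hex_pot_c':[np.r_[ring(25.4,0,6),ring(25.4,56,6)]]}
def render(p,name,x,y,yaw,S=4,z0=0):
    m=np.zeros((384*S,512*S),np.uint8); c,s=np.cos(yaw),np.sin(yaw)
    for P in SH[name]:
        W=np.c_[c*P[:,0]-s*P[:,1]+x,s*P[:,0]+c*P[:,1]+y,P[:,2]+z0]
        uv=np.array([proj(p,w) for w in W])
        h=cv2.convexHull(((uv+.5)*S).astype(np.int32)); cv2.fillConvexPoly(m,h,1)
    return cv2.resize(m.astype(np.float32),(512,384),interpolation=cv2.INTER_AREA)
def fit(views,name,x0,yaw0=0,z0=0):
    sq=len(SH[name])==1 and (len(SH[name][0])<=12)
    def cost(q):
        t=0
        for p,m in views:
            r=render(p,name,q[0],q[1],np.radians(q[2]) if sq else 0,z0=z0); t+=np.abs(r-m).sum()/m.sum()
        return t/len(views)
    best=None
    for y0 in ([yaw0-10,yaw0,yaw0+10] if sq else [0]):
        s0=np.array([[x0[0],x0[1],y0],[x0[0]+6,x0[1],y0],[x0[0],x0[1]+6,y0],[x0[0],x0[1],y0+6]])
        r=minimize(cost,[x0[0],x0[1],y0],method='Nelder-Mead',options=dict(initial_simplex=s0,xatol=.1,fatol=1e-4,maxiter=120))
        if best is None or r.fun<best.fun: best=r
    return best.x.round(1),round(best.fun,3)
E
cat > m.py <<'E'
from h import *
N={'long_tray':(628,141),'short_tray':(605,-161),'egg_cup_c':(445,110),'salt_shaker_c':(440,-235),'napkin_ring_c':(418,223),'tealight_block_c':(438,-1),'candlestick_c':(460,338),'knob_c':(440,-125),'hex_pot_c':(452,-352),'sanding_block':(778,-40)}
ps=[capture('scene'),capture('side')]
for n,x in N.items():
    V=[]; 
    for p in ps:
        u,v=proj(p,(x[0],x[1],15))
        for r in masks_of(p,n):
            ys,xs=np.nonzero(r['region'])
            if abs(xs.mean()-u)+abs(ys.mean()-v)<25: V.append((p,r['region'].astype(np.float32))); break
    print(n,len(V),end=' ')
    for W in ([V]+[[v] for v in V] if len(V)>1 else [V] if V else []): print(fit(W,n,x),end=' ')
    print()
E
python3 m.py
```

```text
long_tray 2 (array([626.9, 142.6,   1. ]), np.float64(0.042)) (array([625.7, 140.8,   1.4]), np.float64(0.029)) (array([627.9, 143.4,   0.8]), np.float64(0.036)) 
short_tray 2 (array([ 603.8, -161.5,   -8.1]), np.float64(0.031)) (array([ 603.4, -162.5,   -8.3]), np.float64(0.026)) (array([ 604.5, -160.3,   -8.3]), np.float64(0.032)) 
egg_cup_c 2 (array([442.1, 108.2,   2.9]), np.float64(0.083)) (array([441.3, 108.9,   6. ]), np.float64(0.075)) (array([443.8, 111. ,   2.7]), np.float64(0.064)) 
salt_shaker_c 2 (array([ 437.2, -234.8,    3.8]), np.float64(0.106)) (array([ 435.9, -234.3,    2.6]), np.float64(0.082)) (array([ 438.8, -233.9,    7.2]), np.float64(0.112)) 
napkin_ring_c 2 (array([ 4.194e+02,  2.254e+02, -1.000e-01]), np.float64(0.103)) (array([418. , 226.3,   1.1]), np.float64(0.059)) (array([420. , 226.3,  -3.4]), np.float64(0.132)) 
tealight_block_c 2 (array([437. ,  -0.5,   5.5]), np.float64(0.073)) (array([ 4.365e+02, -4.000e-01,  3.800e+00]), np.float64(0.071)) (array([438.4,   0.9,   5.1]), np.float64(0.061)) 
candlestick_c 2 (array([458.1, 338.6,   2.1]), np.float64(0.157)) (array([457.4, 338.8,   4.9]), np.float64(0.082)) (array([460.3, 342.5,   6. ]), np.float64(0.204)) 
knob_c 2 (array([ 435.7, -126. ,    2.7]), np.float64(0.081)) (array([ 435.7, -126.8,    2.9]), np.float64(0.084)) (array([ 435.5, -125.3,    3.2]), np.float64(0.071)) 
hex_pot_c 2 (array([ 451.5, -351.7,   17.7]), np.float64(0.069)) (array([ 451.6, -352.4,   16.5]), np.float64(0.038)) (array([ 452.6, -350.4,   16.6]), np.float64(0.065)) 
sanding_block 2 (array([779.7, -37.1,  -6.2]), np.float64(0.076)) (array([780. , -37.9,  -5.1]), np.float64(0.059)) (array([780.1, -35.2,  -9.2]), np.float64(0.076))
```

```bash
python3 - <<'E'
from h import *
p=capture('scene');a=p['pixels'][:,:,::-1].copy();S=4
a=cv2.resize(a,None,fx=S,fy=S,interpolation=cv2.INTER_CUBIC)
for (x,y,t,ds) in [(627,142.6,1,(-127,-55,25,127)),(603.8,-161.5,-8.2,(-87,-11,87))]:
    c,s=np.cos(np.radians(t)),np.sin(np.radians(t))
    for d in ds:
        q=[tuple(int((k+.5)*S) for k in proj(p,(x+c*X-s*d,y+s*X+c*d,18))) for X in(-47,47)]
        cv2.line(a,*q,(0,0,255),1)
b=a[130*S:290*S,170*S:330*S]
cv2.imwrite('pics/ov.png',cv2.resize(b,(600,600)))
E
```

```text
(no output)
```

View pics/ov.png

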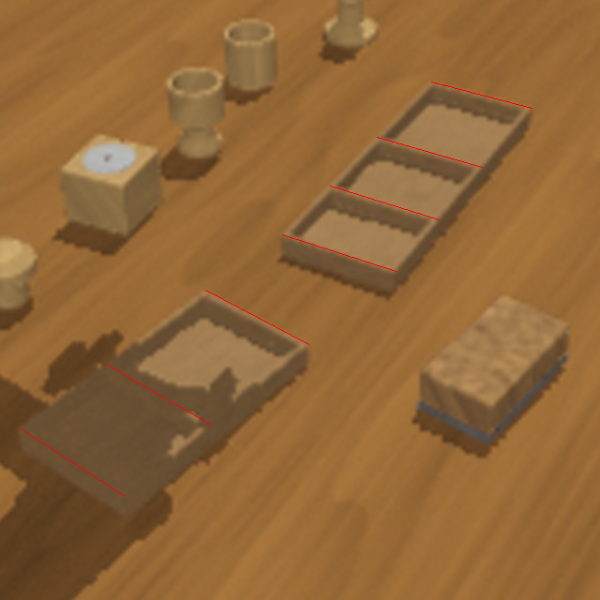

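```bash
python3 - <<'E'
from h import *
o=[]
for n in['scene','side']:
    p=capture(n);a=p['pixels'][:,:,::-1].astype(np.float32)
    u,v=map(int,proj(p,(604,-161,10)))
    b=np.clip((a[v-35:v+35,u-40:u+40]/110),0,1)**.8*255
    b=cv2.resize(b.astype(np.uint8),None,fx=7,fy=7,interpolation=cv2.INTER_CUBIC)[:, :]
    for d,col in((-11,(0,0,255)),(11,(255,0,0))):
        t=np.radians(-8.2);c,s=np.cos(t),np.sin(t)
        q=proj(p,(603.8+c*47-s*d,-161.5+s*47+c*d,18)); cv2.circle(b,(int((q[0]-u+40.5)*7),int((q[1]-v+35.5)*7)),4,col,-1)
        q=proj(p,(603.8-c*47-s*d,-161.5-s*47+c*d,18)); cv2.circle(b,(int((q[0]-u+40.5)*7),int((q[1]-v+35.5)*7)),4,col,-1)
    o.append(cv2.resize(b,(400,350)))
cv2.imwrite('pics/st.png',np.hstack(o))
E
```

```text
(no output)
```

View pics/st.png

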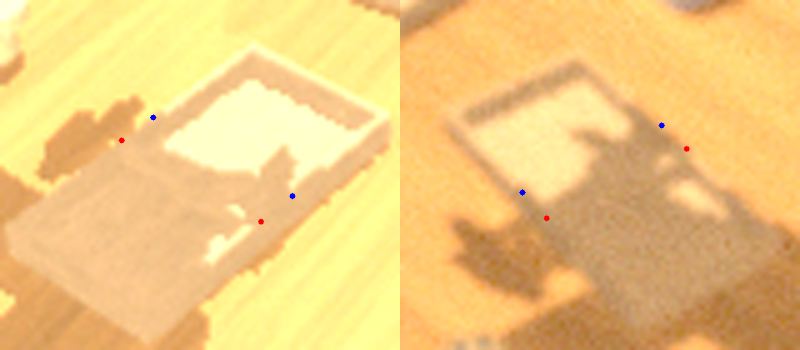

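Call:
{"fn": "servo_tool", "kwargs": {"commands": [-27,27,0,0,0,0,1,-54,54,0,0,0,0,1,-80,80,0,0,0,0,1,-107,109,0,0,0,0,1,-107,109,-30,0,0,0,1,-107,109,-60,0,0,0,1,-107,109,-90,0,0,0,1,-107,109,-110,0,0,0,1,-107,109,-110,0,0,0,1]}}

```text
time: 3.25
tcp_pos: [440.4, 108.7, 117.9]
eef_rot: [-173.1, 89.6, -173.1]
force: [0.0, 0.5, 0.6]
width: 85.7
```

```bash
python3 - <<'E'
from h import *
p=capture('wrist'); save(p,'w1'); q=capture('scene'); save(q,'s1')
u=[proj(p,(442.5,109,62))]; print(u, [proj(p,(x,y,18)) for x,y in((604,-161),)],get_obs()['tcp_pos'],get_obs()['eef_rot'])
print([(r['position'].round(1) if hasattr(r['position'],'round') else r['position'],r['confidence']) for r in landmark_of(p,'egg_cup_c')])
a,b=p['pixels'][:,:,::-1],q['pixels'][:,:,::-1]
b=cv2.resize(b[180:300,160:280],(384,384),interpolation=cv2.INTER_CUBIC)
cv2.imwrite('pics/c1.png',cv2.resize(np.hstack([a,b]),(784,336)))
E
```

```text
[(np.float64(254.10754502978938), np.float64(214.04996945012766))] [(np.float64(390.5567237950589), np.float64(413.33831349198744))] [443.14848058 109.02279201 121.77279091] [ 4.15204087 89.98866744  4.15211498]
[([444.4, 107.0, 32.6], 0.83)]
```

View pics/c1.png

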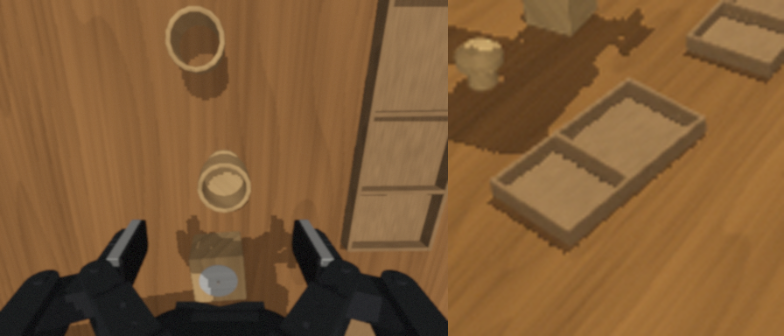

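Call:
{"fn": "servo_tool", "kwargs": {"commands": [0,0,-25,0,0,0,1,0,0,-50,0,0,0,1,0,0,-75,0,0,0,1,0,0,-93,0,0,0,1,0,0,-93,0,0,0,1,0,0,-93,0,0,0,-1,0,0,-93,0,0,0,-1,0,0,-93,0,0,0,-1,0,0,-93,0,0,0,-1,0,0,-93,0,0,0,-1,0,0,-93,0,0,0,-1,0,0,-93,0,0,0,-1]}}

```text
time: 4.6
tcp_pos: [445.8, 109.3, 32.1]
eef_rot: [6.8, 89.6, 6.8]
force: [0.5, 0.6, 5.4]
width: 44.8
```

Call:
{"fn": "servo_tool", "kwargs": {"commands": [0,0,-2,0,0,0,-1,0,0,20,0,0,0,-1,0,0,45,0,0,0,-1,0,0,70,0,0,0,-1,30,18,70,0,0,0,-1,60,36,70,0,0,0,-1,90,54,70,0,0,0,-1,120,72,70,0,0,0,-1,150,90,70,0,0,0,-1,180,108,70,0,0,0,-1,180,108,70,0,0,0,-1,180,108,70,0,0,0,-1]}}

```text
time: 5.8
tcp_pos: [625.7, 217.5, 101.4]
eef_rot: [2.8, 89.7, 2.8]
force: [0.5, -0.7, -0.4]
width: 44.5
```

```bash
cat > look.py <<'E'
from h import *
import sys
n=sys.argv[1]; T=[];F=[]
for i in range(6):
    p=capture('wrist'); o=get_obs(); T.append(o['tcp_pos']);F.append(o['force'])
print(np.mean(T,0).round(1),np.mean(F,0).round(1),o['width'],o['time'],o['eef_rot'])
a=p['pixels']; b=capture('scene')['pixels']; c=capture('side')['pixels']
b=cv2.resize(b[80:320,90:350],(416,384),interpolation=cv2.INTER_CUBIC);c=cv2.resize(c[120:360,110:370],(416,384),interpolation=cv2.INTER_CUBIC)
m=np.hstack([b,c])[:,:,::-1]; cv2.imwrite('pics/%s.png'%n,cv2.resize(m,(800,369))); cv2.imwrite('pics/%sw.png'%n,a[:,:,::-1])
E
python3 look.py p1
```

```text
[625.2 216.9 102.5] [ 0.1  0.2 -0.1] 44.68092560532093 6.1 [ 7.27193275 89.55417641  7.2455594 ]
```

View pics/p1.png

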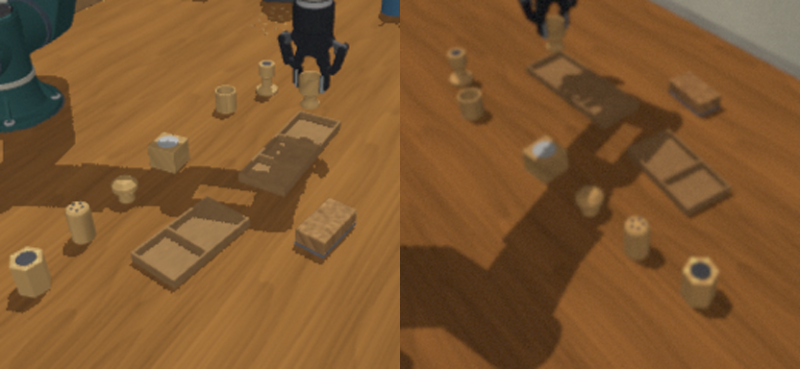

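View pics/p1w.png

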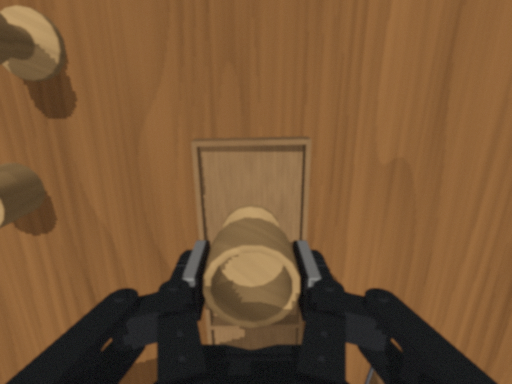

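Call:
{"fn": "servo_tool", "kwargs": {"commands": [0,0,-20,0,0,0,-1,0,0,-40,0,0,0,-1,0,0,-55,0,0,0,-1,0,0,-65,0,0,0,-1,0,0,-67,0,0,0,-1,0,0,-67,0,0,0,-1]}}

```text
time: 6.8
tcp_pos: [625.8, 217.1, 36.3]
eef_rot: [8.0, 89.5, 7.9]
force: [0.0, -0.1, 0.7]
width: 44.9
```

```bash
python3 look.py p2
```

```text
[625.8 217.1  36.3] [-0.6 -0.1  1.1] 44.614362880036765 7.1 [ 8.05443676 89.5063842   8.0354825 ]
```

Call:
{"fn": "servo_tool", "kwargs": {"commands": [0,0,-1,0,0,0,-1,0,0,-2,0,0,0,-1,0,0,-3,0,0,0,-1,0,0,-3,0,0,0,-1]}}

```text
time: 7.6
tcp_pos: [625.9, 217.1, 36.2]
eef_rot: [8.5, 89.5, 8.5]
force: [-5.7, -2.5, 12.2]
width: 44.6
```

Call:
{"fn": "servo_tool", "kwargs": {"commands": [0,0,0,0,0,0,-1,0,0,0,0,0,0,0.5,0,0,0,0,0,0,0.7,0,0,0,0,0,0,1,0,0,10,0,0,0,1,0,0,30,0,0,0,1,0,0,60,0,0,0,1,0,0,90,0,0,0,1,0,0,90,0,0,0,1]}}

```text
time: 8.5
tcp_pos: [629.1, 218.0, 133.4]
eef_rot: [11.8, 88.8, 11.7]
force: [1.1, 0.7, 0.7]
width: 85.2
```

```bash
python3 look.py p3
```

```text
[625.8 217.1 126.2] [-0.1 -0.2 -0.4] 85.6399478975557 8.8 [ 4.45871876 89.6774414   4.44578082]
```

View pics/p3.png

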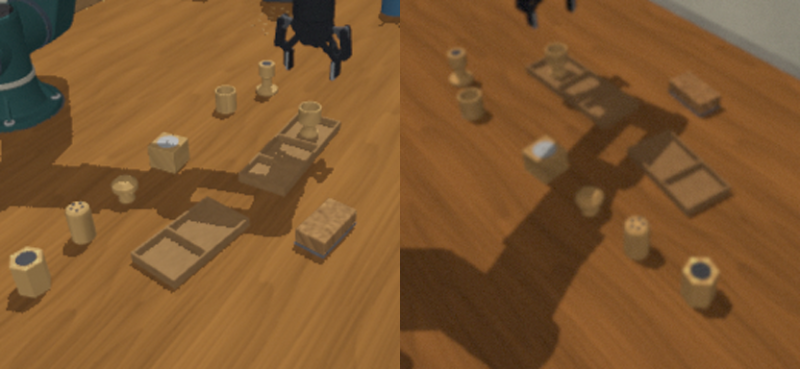

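View pics/p3w.png

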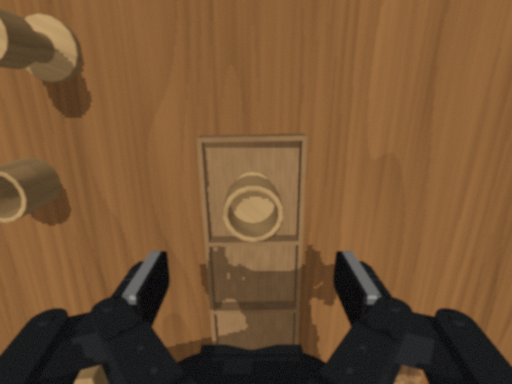

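Call:
{"fn": "servo_tool", "kwargs": {"commands": [-17,-41,0,0,0,0,1,-34,-82,0,0,0,0,1,-51,-123,0,0,0,0,1,-68,-164,0,0,0,0,1,-85,-205,0,0,0,0,1,-103,-247,0,0,0,0,1,-120,-288,0,0,0,0,1,-137,-329,0,0,0,0,1,-154,-370,0,0,0,0,1,-171,-411,0,0,0,0,1,-188,-452,0,0,0,0,1,-188,-452,0,0,0,0,1]}}

```text
time: 10.1
tcp_pos: [434.8, -239.4, 124.0]
eef_rot: [-14.3, 89.7, -14.7]
force: [-0.5, 1.0, -0.7]
width: 85.2
```

```bash
python3 look.py p4; python3 - <<'E'
from h import *
p=capture('wrist'); print(proj(p,(437.8,-234.5,62)))
for n in ['salt_shaker_c','knob_c']: print(landmark_of(p,n))
E
```

```text
[ 436.9 -234.9  124. ] [-0.   0.2 -0. ] 85.47519789970183 10.4 [11.45497372 89.64608583 11.55800042]
(np.float64(250.58781998792233), np.float64(211.9529120973994))
[{'position': [439.7, -236.2, 31.2], 'confidence': 0.64}]
[{'position': [440.5, -124.9, 25.3], 'confidence': 0.77}]
```

View pics/p4w.png

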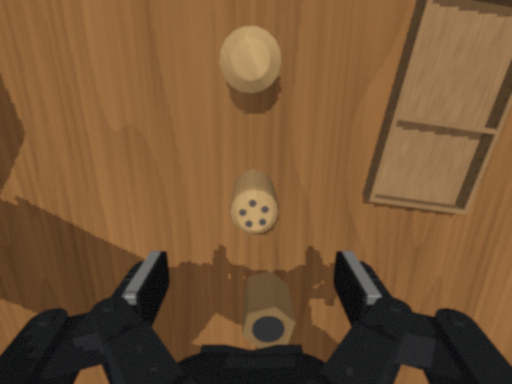

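Call:
{"fn": "servo_tool", "kwargs": {"commands": [3,0,-30,0,0,0,1,3,0,-60,0,0,0,1,3,0,-90,0,0,0,1,3,0,-104,0,0,0,1,3,0,-104,0,0,0,1,3,0,-104,0,0,0,-1,3,0,-104,0,0,0,-1,3,0,-104,0,0,0,-1,3,0,-104,0,0,0,-1,3,0,-104,0,0,0,-1,3,0,-104,0,0,0,-1,3,0,-104,0,0,0,-1]}}

```text
time: 11.85
tcp_pos: [441.8, -235.4, 22.5]
eef_rot: [-10.4, 89.4, -10.4]
force: [0.3, -0.1, 6.2]
width: 38.3
```

```bash
python3 look.py p5
```

```text
[ 441.8 -235.4   22.5] [-0.6  0.1  6.4] 38.4490068130696 12.15 [-10.55179565  89.42932627 -10.4845504 ]
```

View pics/p5.png

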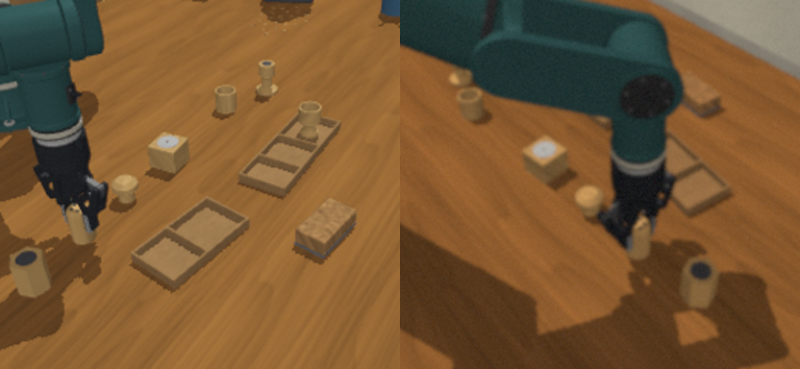

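Call:
{"fn": "servo_tool", "kwargs": {"commands": [0,0,25,0,0,0,-1,0,0,50,0,0,0,-1,0,0,80,0,0,0,-1,20,40,85,0,0,0,-1,40,80,85,0,0,0,-1,60,120,85,0,0,0,-1,80,160,85,0,0,0,-1,100,200,85,0,0,0,-1,120,240,85,0,0,0,-1,142,280,85,0,0,0,-1,164,322,85,0,0,0,-1,186,363,85,0,0,0,-1]}}

```text
time: 13.45
tcp_pos: [628.2, 129.5, 107.4]
eef_rot: [-11.3, 89.4, -11.2]
force: [1.0, -0.6, 0.1]
width: 38.4
```

Call:
{"fn": "servo_tool", "kwargs": {"commands": [0,0,0,0,0,0,-1,0,0,0,0,0,0,-1]}}

```text
time: 13.65
tcp_pos: [627.9, 130.5, 106.5]
eef_rot: [-18.1, 89.5, -17.9]
force: [-0.1, -0.7, -0.6]
width: 38.4
```

```bash
python3 look.py p6
```

```text
[627.8 128.4 107.3] [ 0.2 -0.  -0.8] 38.3730985973835 13.95 [-12.06735796  89.43085352 -12.09872284]
```

View pics/p6w.png

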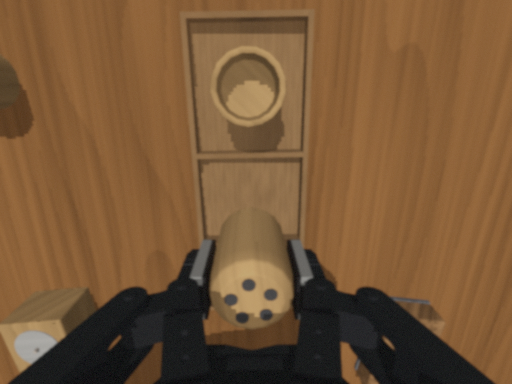

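Call:
{"fn": "servo_tool", "kwargs": {"commands": [0,-1,-25,0,0,0,-1,0,-1,-50,0,0,0,-1,0,-1,-70,0,0,0,-1,0,-1,-77,0,0,0,-1,0,-1,-79,0,0,0,-1,0,-1,-80,0,0,0,-1,0,-1,-81,0,0,0,-1,0,-1,-82,0,0,0,-1,0,-1,-82,0,0,0,-1]}}

```text
time: 14.95
tcp_pos: [628.7, 127.6, 26.6]
eef_rot: [-8.8, 89.3, -8.8]
force: [-0.2, 0.4, 0.3]
width: 38.5
```

Call:
{"fn": "servo_tool", "kwargs": {"commands": [0,0,-1,0,0,0,-1,0,0,-2,0,0,0,-1,0,0,-2,0,0,0,-1]}}

```text
time: 15.25
tcp_pos: [628.7, 127.6, 26.6]
eef_rot: [-8.8, 89.3, -8.8]
force: [-3.1, -0.5, 5.8]
width: 38.6
```

Call:
{"fn": "servo_tool", "kwargs": {"commands": [0,0,0,0,0,0,-1,0,0,0,0,0,0,0.3,0,0,0,0,0,0,0.6,0,0,0,0,0,0,1,0,0,10,0,0,0,1,0,0,30,0,0,0,1,0,0,60,0,0,0,1,0,0,95,0,0,0,1,-30,14,95,0,0,0,1,-60,28,95,0,0,0,1,-95,44,95,0,0,0,1,-129,60,95,0,0,0,1]}}

```text
time: 16.45
tcp_pos: [498.7, 188.0, 122.4]
eef_rot: [-5.8, 89.2, -5.8]
force: [-0.4, 1.3, -0.7]
width: 85.4
```

Call:
{"fn": "servo_tool", "kwargs": {"commands": [-26,12,0,0,0,0,1,-52,24,0,0,0,0,1,-80,37,0,0,0,0,1,-80,37,0,0,0,0,1,-80,37,0,0,0,0,1]}}

```text
time: 16.95
tcp_pos: [418.9, 225.3, 123.4]
eef_rot: [-3.7, 89.1, -3.7]
force: [0.2, 0.5, 0.0]
width: 85.2
```

```bash
python3 look.py p7; python3 - <<'E'
from h import *
p=capture('wrist'); print(proj(p,(419,225.8,46)))
print(landmark_of(p,'napkin_ring_c'))
E
```

```text
[419.6 224.7 122.8] [-0.1 -0.2  0.1] 84.98922150319326 17.25 [-6.47783974 89.24433597 -6.57560171]
(np.float64(249.40207548012978), np.float64(203.19538570972915))
[{'position': [417.3, 224.6, 22.3], 'confidence': 0.82}]
```

View pics/p7.png

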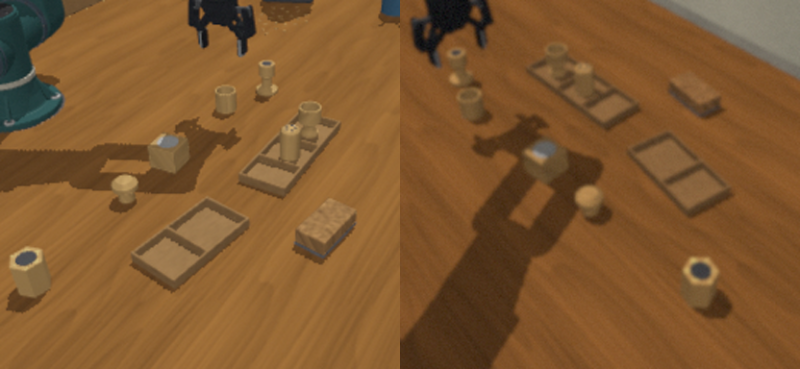

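View pics/p7w.png

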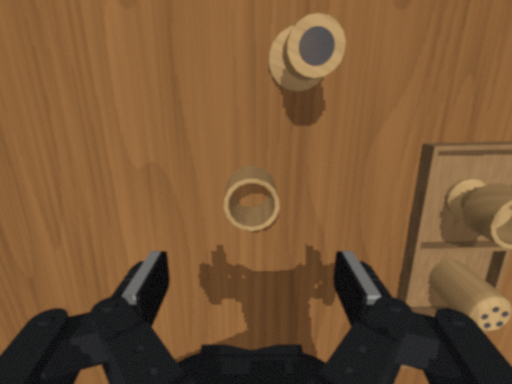

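Call:
{"fn": "servo_tool", "kwargs": {"commands": [0,1,-30,0,0,0,1,0,1,-60,0,0,0,1,0,1,-90,0,0,0,1,0,1,-104,0,0,0,1,0,1,-104,0,0,0,1,0,1,-104,0,0,0,-1,0,1,-104,0,0,0,-1,0,1,-104,0,0,0,-1,0,1,-104,0,0,0,-1,0,1,-104,0,0,0,-1,0,1,-104,0,0,0,-1,0,1,-104,0,0,0,-1]}}

```text
time: 18.65
tcp_pos: [420.6, 226.4, 20.4]
eef_rot: [0.4, 89.0, 0.3]
force: [-0.4, 0.0, 5.3]
width: 44.0
```

```bash
cat > st.py <<'E'
from h import *
from scipy.spatial.transform import Rotation as Ro
T=[];F=[];R=[]
for i in range(4):
    capture('wrist'); o=get_obs(); T.append(o['tcp_pos']);F.append(o['force']);R.append(Ro.from_euler('xyz',o['eef_rot'],degrees=True))
R=Ro.concatenate(R).mean()
e=(Ro.from_euler('y',90,degrees=True)*R.inv()).as_rotvec(degrees=True)
print(np.mean(T,0).round(1),np.mean(F,0).round(1),round(o['width'],1),o['time'],'turn to yaw0 down:',e.round(2))
E
python3 st.py
```

```text
[420.6 226.4  20.4] [-0.4  0.5  6. ] 44.2 18.85 turn to yaw0 down: [-0.01  0.96  0.07]
```

Call:
{"fn": "servo_tool", "kwargs": {"commands": [0,0,30,0,0,0,-1,0,0,60,0,0,0,-1,0,0,88,0,0,0,-1,26,-22,88,0,0,0,-1,52,-44,88,0,0,0,-1,78,-66,88,0,0,0,-1,104,-87,88,0,0,0,-1,130,-109,88,0,0,0,-1,156,-131,88,0,0,0,-1,182,-153,88,0,0,0,-1,208,-174,88,0,0,0,-1,208,-174,88,0,0,0,-1]}}

```text
time: 20.05
tcp_pos: [631.0, 49.2, 107.8]
eef_rot: [-4.3, 89.0, -4.6]
force: [-0.6, 0.5, 0.7]
width: 44.3
```

```bash
python3 st.py; python3 look.py p8
```

```text
[628.4  52.2 107.9] [ 0.1  0.4 -0.4] 44.1 20.25 turn to yaw0 down: [-0.02  0.9   0.11]
[628.   53.2 108.6] [-0.2  0.1 -0.6] 44.185434323778665 20.55 [ 0.48103969 89.01943137  0.46933154]
```

View pics/p8w.png

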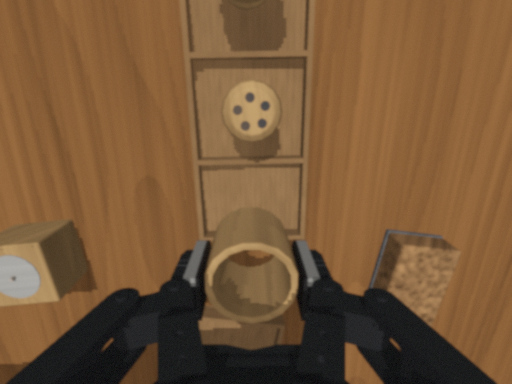

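Expected contact at TCP z ≈ 24.5; go to about 26, then creep.

Call:
{"fn": "servo_tool", "kwargs": {"commands": [0,-1,-25,0,0,0,-1,0,-1,-50,0,0,0,-1,0,-1,-70,0,0,0,-1,0,-1,-79,0,0,0,-1,0,-1,-81,0,0,0,-1,0,-1,-83,0,0,0,-1,0,-1,-84,0,0,0,-1,0,-1,-84,0,0,0,-1,0,-1,-84,0,0,0,-1]}}

```text
time: 21.55
tcp_pos: [629.0, 51.8, 25.6]
eef_rot: [0.4, 88.9, 0.3]
force: [-0.3, 0.1, -0.8]
width: 44.1
```

Call:
{"fn": "servo_tool", "kwargs": {"commands": [0,0,-1,0,0,0,-1,0,0,-2,0,0,0,-1,0,0,-2,0,0,0,-1]}}

```text
time: 21.85
tcp_pos: [629.5, 51.8, 24.5]
eef_rot: [0.1, 88.8, 0.1]
force: [-0.7, 0.3, 3.2]
width: 44.2
```

Call:
{"fn": "servo_tool", "kwargs": {"commands": [0,0,0,0,0,0,-1,0,0,0,0,0,0,0.3,0,0,0,0,0,0,0.6,0,0,0,0,0,0,1,0,0,10,0,0,0,1,0,0,30,0,0,0,1,0,0,60,0,0,0,1,0,0,95,0,0,0,1,-40,-10,95,0,1,1,1,-80,-20,95,0,1,2,1,-120,-30,95,0,1,4,1,-160,-40,95,0,1,5.3,1]}}

```text
time: 23.05
tcp_pos: [468.2, 11.5, 120.3]
eef_rot: [6.9, 89.8, 12.2]
force: [-0.4, -1.4, 0.3]
width: 85.5
```

Call:
{"fn": "servo_tool", "kwargs": {"commands": [-32,-12,0,0,0,0,1,-32,-12,0,0,0,0,1,-32,-12,0,0,0,0,1]}}

```text
time: 23.35
tcp_pos: [436.4, -0.7, 121.4]
eef_rot: [0.6, 89.6, 5.9]
force: [0.7, -0.4, -0.3]
width: 85.2
```

```bash
python3 st.py; python3 look.py p9; python3 - <<'E'
from h import *
p=capture('wrist'); print(proj(p,(437.5,0,48)))
print([proj(p,(437.5+28*a*1-28*b*.09,28*b+28*a*.09,48)) for a,b in((1,1),(1,-1),(-1,-1),(-1,1))])
print(landmark_of(p,'tealight_block_c'))
E
```

```text
[ 4.373e+02 -4.000e-01  1.211e+02] [ 0.2 -0.3  0.3] 85.4 23.55 turn to yaw0 down: [-0.03  0.32 -5.36]
[ 4.368e+02 -4.000e-01  1.203e+02] [-0.  -0.1 -0.5] 85.47849508986448 23.85 [10.19825071 89.80674126 15.56560421]
(np.float64(252.17468630907058), np.float64(206.12802515768274))
[(np.float64(289.5698000564995), np.float64(171.55142939096572)), (np.float64(286.28571062989397), np.float64(238.37175052372203)), (np.float64(217.576534457551), np.float64(238.11846965600265)), (np.float64(215.2331432531183), np.float64(171.20872875394787))]
[]
```

View pics/p9.png

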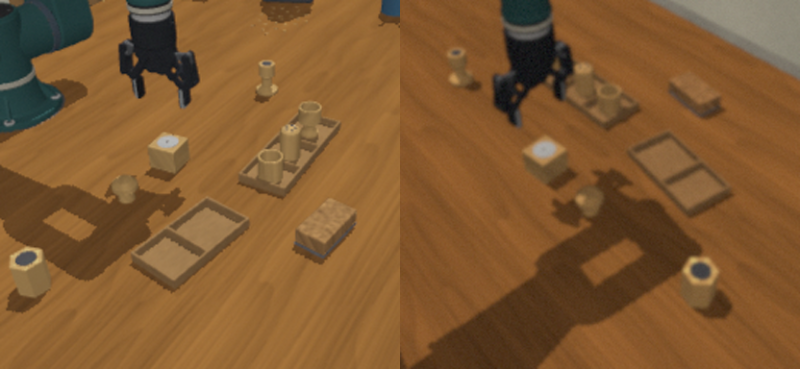

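View pics/p9w.png

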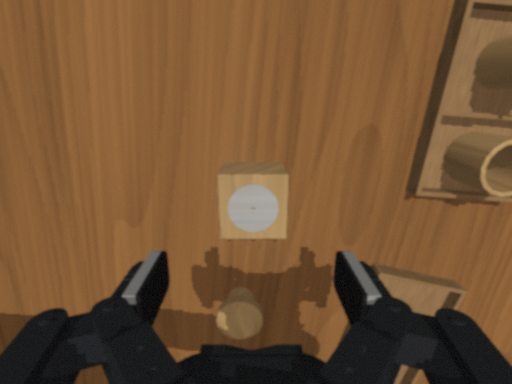

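Call:
{"fn": "servo_tool", "kwargs": {"commands": [0,0,-30,0,0,0,1,0,0,-60,0,0,0,1,0,0,-85,0,0,0,1,0,0,-102,0,0,0,1,0,0,-102,0,0,0,1,0,0,-102,0,0,0,-1,0,0,-102,0,0,0,-1,0,0,-102,0,0,0,-1,0,0,-102,0,0,0,-1,0,0,-102,0,0,0,-1,0,0,-102,0,0,0,-1]}}

```text
time: 25.15
tcp_pos: [437.9, -0.7, 20.1]
eef_rot: [-3.1, 89.6, 2.2]
force: [0.2, -0.7, 6.6]
width: 55.0
```

```bash
python3 st.py
```

```text
[437.9  -0.7  20.2] [0.3 0.3 6.7] 54.8 25.35 turn to yaw0 down: [ 0.    0.44 -5.35]
```

Call:
{"fn": "servo_tool", "kwargs": {"commands": [0,0,25,0,0,0,-1,0,0,50,0,0,0,-1,0,0,75,0,0,0,-1,28,-20,80,0,0,-2,-1,56,-41,80,0,0,-4,-1,84,-62,80,0,0,-6,-1,112,-82,80,0,0,-9,-1,140,-102,80,0,0,-11,-1,171,-124,80,0,0,-13.5,-1,171,-124,80,0,0,-13.5,-1,171,-124,80,0,0,-13.5,-1]}}

```text
time: 26.45
tcp_pos: [608.4, -124.9, 98.9]
eef_rot: [3.2, 89.7, -5.0]
force: [0.3, 0.1, -1.2]
width: 54.8
```

```bash
python3 st.py; python3 look.py p10
```

```text
[ 608.  -124.    99.9] [-0.1  0.  -0.8] 54.8 26.65 turn to yaw0 down: [0.02 0.36 8.11]
[ 608.5 -124.2  100.6] [-0.1  0.2 -0.8] 54.87793199158597 26.95 [ -3.52062996  89.53641571 -11.64576494]
```

View pics/p10w.png

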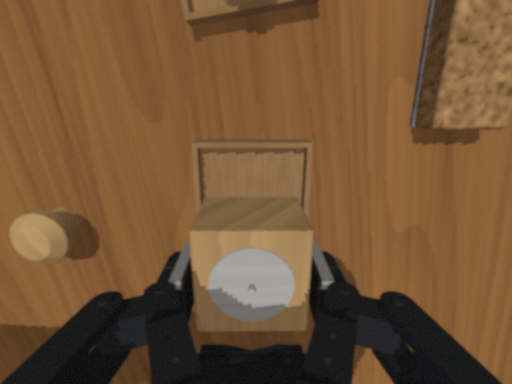

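Aligned with the tray. Expected contact at z ≈ 24.

Call:
{"fn": "servo_tool", "kwargs": {"commands": [1,-1,-25,0,0,0,-1,1,-1,-50,0,0,0,-1,1,-1,-65,0,0,0,-1,1,-1,-72,0,0,0,-1,1,-1,-74,0,0,0,-1,1,-1,-75,0,0,0,-1,1,-1,-76,0,0,0,-1,1,-1,-76,0,0,0,-1]}}

```text
time: 27.85
tcp_pos: [610.5, -125.8, 25.4]
eef_rot: [-4.2, 89.4, -12.3]
force: [-0.1, 0.3, -1.0]
width: 54.9
```

Call:
{"fn": "servo_tool", "kwargs": {"commands": [0,0,-1,0,0,0,-1,0,0,-2,0,0,0,-1,0,0,-2,0,0,0,-1]}}

```text
time: 28.15
tcp_pos: [611.0, -125.9, 24.3]
eef_rot: [-5.0, 89.4, -13.2]
force: [0.3, -0.1, 1.7]
width: 55.3
```

Call:
{"fn": "servo_tool", "kwargs": {"commands": [0,0,0,0,0,0,-1,0,0,0,0,0,0,0.5,0,0,0,0,0,0,0.7,0,0,0,0,0,0,1,0,0,10,0,0,0,1,0,0,30,0,0,0,1,0,0,65,0,0,0,1,0,0,105,0,0,0,1,-13,38,105,0,0.4,2,1,-26,76,105,0,0.4,4,1,-39,114,105,0,0.4,6,1,-52,152,105,0,0.4,8,1]}}

```text
time: 29.35
tcp_pos: [558.7, 27.3, 130.5]
eef_rot: [-13.4, 89.7, -13.5]
force: [-0.4, 0.9, -0.1]
width: 85.4
```

```bash
python3 look.py p11;python3 st.py
```

```text
[558.5  28.3 130.3] [-0.4  0.2 -0. ] 85.58712333688977 29.65 [-21.05875814  89.66818634 -21.23427964]
[559.3  25.1 129.2] [ 0.2 -0.3 -0.2] 85.1 29.95 turn to yaw0 down: [0.09 0.24 0.23]
```

View pics/p11.png

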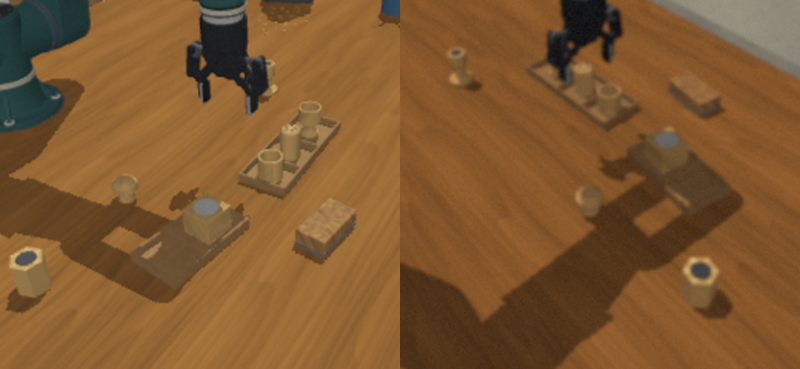

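From (559,26): shift (-100, 313).

Call:
{"fn": "servo_tool", "kwargs": {"commands": [-12,39,0,0,0,0,1,-25,78,0,0,0,0,1,-37,117,0,0,0,0,1,-50,156,0,0,0,0,1,-62,195,0,0,0,0,1,-75,234,0,0,0,0,1,-87,273,0,0,0,0,1,-100,312,0,0,0,0,1,-100,312,0,0,0,0,1,-100,312,0,0,0,0,1]}}

```text
time: 30.95
tcp_pos: [459.0, 337.7, 128.9]
eef_rot: [-30.4, 89.7, -30.5]
force: [-0.0, -0.2, -0.3]
width: 85.6
```

```bash
python3 look.py p12;python3 st.py; python3 - <<'E'
from h import *
p=capture('wrist'); print(proj(p,(459,339,70)),proj(p,(465,339,70)))
print(landmark_of(p,'candlestick_c'))
E
```

```text
[459.7 336.2 129.1] [-0.1 -0.3 -0.2] 85.42538082170479 31.25 [-21.58205251  89.744847   -21.90951378]
[459.5 336.8 129.2] [-0.2  0.2 -0.2] 85.3 31.55 turn to yaw0 down: [0.09 0.24 0.26]
(np.float64(249.9804594032537), np.float64(210.14438212891187)) (np.float64(258.05537105982296), np.float64(210.11615407604836))
[{'position': [460.2, 336.3, 35.3], 'confidence': 0.62}]
```

View pics/p12w.png

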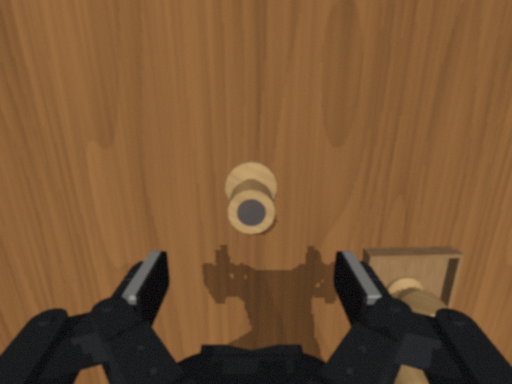

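Call:
{"fn": "servo_tool", "kwargs": {"commands": [0,1,-25,0,0,0,1,0,1,-50,0,0,0,1,0,1,-75,0,0,0,1,0,1,-91,0,0,0,1,0,1,-91,0,0,0,1,0,1,-91,0,0,0,-1,0,1,-91,0,0,0,-1,0,1,-91,0,0,0,-1,0,1,-91,0,0,0,-1,0,1,-91,0,0,0,-1,0,1,-91,0,0,0,-1,0,1,-91,0,0,0,-1]}}

```text
time: 32.85
tcp_pos: [460.4, 338.9, 40.0]
eef_rot: [2.6, 89.6, 2.4]
force: [1.1, 0.7, 5.7]
width: 33.8
```

```bash
python3 st.py
```

```text
[460.4 338.9  40. ] [0.3 0.5 5.6] 34.5 33.05 turn to yaw0 down: [-0.02  0.41  0.22]
```

Call:
{"fn": "servo_tool", "kwargs": {"commands": [0,0,25,0,0,0,-1,0,0,50,0,0,0,-1,0,0,85,0,0,0,-1,9,-36,85,0,0,0,-1,18,-72,85,0,0,0,-1,27,-108,85,0,0,0,-1,36,-144,85,0,0,0,-1,45,-180,85,0,0,0,-1,54,-216,85,0,0,0,-1,63,-252,85,0,0,0,-1,72,-288,85,0,0,0,-1,72,-288,85,0,0,0,-1]}}

```text
time: 34.25
tcp_pos: [532.8, 46.7, 124.4]
eef_rot: [-15.2, 89.6, -15.8]
force: [-0.6, -0.0, -0.7]
width: 34.5
```

Call:
{"fn": "servo_tool", "kwargs": {"commands": [9,-36,0,0,0,0,-1,18,-72,0,0,0,0,-1,27,-108,0,0,0,0,-1,36,-144,0,0,0,-2,-1,45,-180,0,0,0,-4,-1,54,-216,0,0,0,-6,-1,63,-258,0,0,0,-8,-1,63,-258,0,0,0,-8,-1,63,-258,0,0,0,-8,-1]}}

```text
time: 35.15
tcp_pos: [595.5, -211.0, 123.4]
eef_rot: [-2.3, 89.7, -10.9]
force: [0.1, 0.2, 0.0]
width: 34.4
```

```bash
python3 look.py p13;python3 st.py
```

```text
[ 595.7 -209.7  124.2] [-0.1 -0.  -0.6] 33.99606293396865 35.45 [-13.79304062  89.62110282 -22.22353993]
[ 595.8 -210.8  124.6] [-0.  -0.3 -0.5] 34.3 35.75 turn to yaw0 down: [0.13 0.37 8.5 ]
```

View pics/p13w.png

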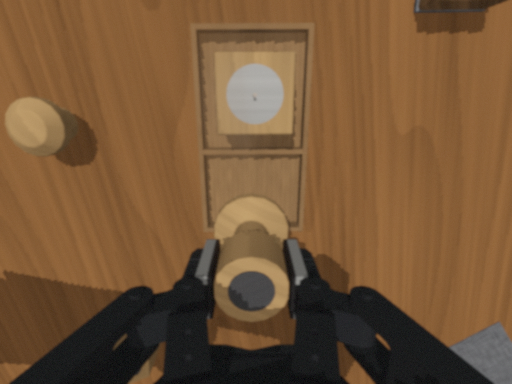

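View pics/p13.png

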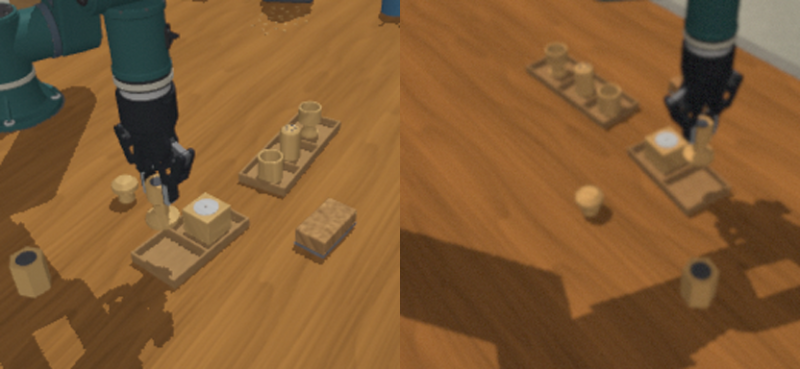

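Call:
{"fn": "servo_tool", "kwargs": {"commands": [1,1,-25,0,0,0,-1,1,1,-50,0,0,0,-1,1,1,-68,0,0,0,-1,1,1,-75,0,0,0,-1,1,1,-77,0,0,0,-1,1,1,-79,0,0,0,-1,1,1,-80,0,0,0,-1,1,1,-80,0,0,0,-1]}}

```text
time: 36.55
tcp_pos: [597.4, -210.3, 45.6]
eef_rot: [-15.5, 89.5, -24.0]
force: [-0.6, 0.1, -0.1]
width: 34.6
```

Call:
{"fn": "servo_tool", "kwargs": {"commands": [0,0,-1,0,0,0,-1,0,0,-2,0,0,0,-1,0,0,-2,0,0,0,-1]}}

```text
time: 36.85
tcp_pos: [597.8, -210.5, 44.1]
eef_rot: [-15.5, 89.4, -24.0]
force: [0.4, 0.8, 0.7]
width: 34.3
```

Call:
{"fn": "servo_tool", "kwargs": {"commands": [0,0,-1,0,0,0,-1,0,0,-2,0,0,0,-1,0,0,-2,0,0,0,-1]}}

```text
time: 37.15
tcp_pos: [597.9, -210.6, 44.0]
eef_rot: [-17.1, 89.4, -25.6]
force: [-2.9, 0.5, 7.3]
width: 34.3
```

Contact; release and back off up and away.

Call:
{"fn": "servo_tool", "kwargs": {"commands": [0,0,0,0,0,0,-1,0,0,0,0,0,0,0.3,0,0,0,0,0,0,0.6,0,0,0,0,0,0,1,0,0,10,0,0,0,1,0,0,35,0,0,0,1,0,0,75,0,0,0,1,0,0,115,0,0,0,1,0,0,155,0,0,0,1,-40,0,180,0,0,0,1,-80,0,180,0,0,0,1,-110,0,180,0,0,0,1]}}

```text
time: 38.35
tcp_pos: [486.9, -210.8, 226.6]
eef_rot: [-19.5, 89.2, -28.1]
force: [0.3, 0.6, 0.4]
width: 85.4
```

```bash
python3 look.py p14;python3 st.py; cat > m2.py <<'E'
from h import *
N={'egg_cup_c':(625.7,217.6,4),'salt_shaker_c':(627.3,127.6,4),'napkin_ring_c':(628.6,52.6,4),'tealight_block_c':(609,-125,4),'candlestick_c':(597,-209,4),'knob_c':(436,-126,0),'hex_pot_c':(452,-351.5,0),'sanding_block':(780,-37,0)}
ps=[capture('scene'),capture('side')]
for n,x in N.items():
    V=[]
    for p in ps:
        u,v=proj(p,(x[0],x[1],15))
        for r in masks_of(p,n):
            ys,xs=np.nonzero(r['region'])
            if abs(xs.mean()-u)+abs(ys.mean()-v)<25: V.append((p,r['region'].astype(np.float32))); break
    print(n,len(V),fit(V,n,x,z0=x[2]) if V else '',x)
E
python3 m2.py
```

```text
[ 486.7 -210.6  225.1] [-0.7  0.1  0. ] 85.469933536753 38.65 [-15.74688917  89.34377917 -24.24676099]
[ 488.5 -210.6  223.7] [ 0.2 -0.   0.3] 85.5 38.95 turn to yaw0 down: [0.2  0.53 8.48]
egg_cup_c 1 (array([624. , 217.8,   4.3]), np.float64(0.078)) (625.7, 217.6, 4)
salt_shaker_c 2 (array([6.279e+02, 1.281e+02, 2.000e-01]), np.float64(0.131)) (627.3, 127.6, 4)
napkin_ring_c 2 (array([627.5,  53.3,   2.7]), np.float64(1.323)) (628.6, 52.6, 4)
tealight_block_c 2 (array([ 610.1, -126. ,   -8.8]), np.float64(0.06)) (609, -125, 4)
candlestick_c 2 (array([ 596.3, -212.4,    3. ]), np.float64(0.105)) (597, -209, 4)
knob_c 2 (array([ 435.9, -125.8,    1.1]), np.float64(0.142)) (436, -126, 0)
hex_pot_c 2 (array([ 452. , -351.2,   20.3]), np.float64(0.054)) (452, -351.5, 0)
sanding_block 2 (array([780. , -36.9,  -8.3]), np.float64(0.258)) (780, -37, 0)
```

View pics/p14.png

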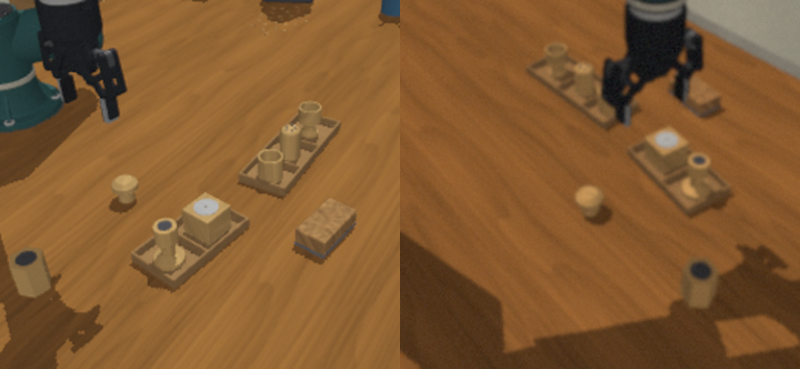

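View pics/p14w.png

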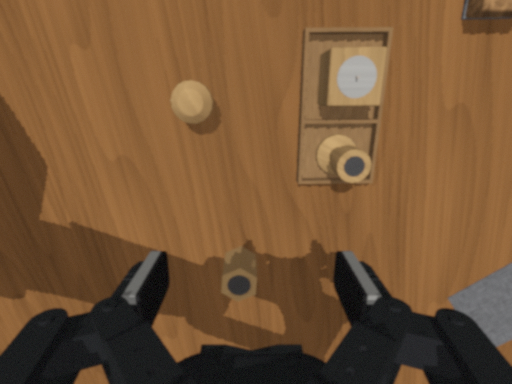

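```bash
python3 -c "
from station import *
print(job_done())"
```

```text
the job is handed in; nothing more can be done
None
```

Both kits are made up and the job is handed in, at about 39 s of the 128 s allowed. I placed the pieces in the order you listed them.

**Placement:** The egg cup, salt shaker and napkin ring are in the largest, middle and smallest compartments of the long tray. The tealight block and candlestick are in the larger and smaller compartments of the short tray. I lowered each piece until the force reading showed it touching the tray floor, then let go.

**Last checks:** The final pictures show all five pieces upright in the right compartments. Outlines fitted to the final pictures agree with the targets to within about 2 mm, with two exceptions:
- **Candlestick:** its fit came out about 3 mm off centre, against roughly 10 mm of clearance.
- **Napkin ring:** its fit was poor because the gripper partly hid it in the side view. I confirmed it by eye in the scene picture, where it stands upright in its compartment.

**Things left alone:** The mushroom knob and six-sided pot measured within about 1 mm of where they started. The sanding block's position is also unchanged, but its fit was looser because the gripper was partly in the way.

The gripper ended open and well clear of everything. The highest contact force I read was about 12 N, when setting down the egg cup.

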